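# Latch the gate of the neck-blank tray

### The job

Shut the gate of the carrying tray that holds the neck blanks: by its red tab, lift the gate's steel latch bar over the lip of the keeper on the tray wall, slide the gate along until the bar's tooth is over the keeper's notch, and let the bar drop fully home in it. Feel for the notch gently, as the keeper is not exactly where it is marked, and never force the tooth against the keeper or the tray. Leave the blanks and everything else on the bench where they are, and let go of the bar at the end.

Things in the scene. Friction and masses are not known exactly. Their poses are not given: they have to be found in the camera images.
- tray: Fixed wooden tray, 200 x 360 mm (x by y), origin at the centre of its underside. Its +y is the way the gate slides shut, z up. Walls 14 mm thick, tops 56 mm above the bench, centred 93 mm from the middle at -x and +x. The keeper, a dark steel catch 18 mm wide in x, sits on the +x wall. Apart from its notch, the tooth can only rest on wall-high surfaces.
- keeper_mark (a point): Nominal middle of the keeper's notch, level with its lip top, 68 mm above the bench; at (93, 60) mm in the tray, tray axes. The real keeper sits up to 12 mm off it either way along y (slotted screws) and nothing reports where. In order along +y: lip 8 mm thick, top 12 mm above the wall; notch 14 mm wide, deep enough for the whole tooth; back stop 10 mm thick.
- keeper_stop (a point): Nominal top of the keeper's back stop, its face towards the notch: 7 mm to +y of keeper_mark, 95 mm above the bench (27 mm above the lip), shifted along y with the real keeper. A tooth carried over the lip but below this height runs against the stop (rigid); the notch is then right below the tooth.
- latch_handle (a point): Centre of the red tab standing on the latch bar: 10 mm thick (x), 26 mm long (y), 36 mm clear above the bar; pinch it across its thickness from above. Bar: steel, 10 mm wide in x, 12 mm high, 160 g with tab. Axes turn with the bar: x is the hinge axis, y along the bar away from its pivot. With the bar level, this point is 80 mm to +y of the pivot and 26 mm above it.
- latch_pivot (a point): Pivot of the latch bar, on the gate, 76 mm above the bench; it travels with the gate along the tray's y, and the bar's free end swings up and down in the tray's y-z plane about it. The gate's steel bracket round it is 21 mm wide and 89 mm high.
- latch_tooth (a point): Middle of the underside of the tooth under the bar's free end: tooth 10 mm long in y, 10 mm wide in x, standing 22 mm below the bar. With the bar level this point is 115 mm to +y of the pivot and 28 mm below it, 48 mm above the bench.
- latch (a joint): Angle of the latch bar (rad): 0 is level, fully home on its stop; grows as the free end rises, to 0.9. About 0.07 with the tooth resting on the wall top (start), 0.175 when the tooth just clears the keeper's lip, 0.41 when it would clear the back stop. Let go, it falls by its own weight at a damped pace.
- gate (a joint): Travel of the gate (m), a dark wooden cross piece 20 mm thick: 0 fully open, grows as it slides along the tray's +y, to 0.11. Friction about 2.5 N; it stays where it is left. With the bar level the tooth is over the middle of the notch at 0.085 if the keeper is at its mark, and as much more or less as the keeper is off.
- blank_a_mid (a point): Centre of a pale wooden neck blank, 55 x 165 x 30 mm, lying in the tray. Leave alone.
- blank_b_mid (a point): Centre of a brown neck blank, 55 x 165 x 30 mm, lying in the tray nearer the latch. Leave alone.
- mallet: Wooden mallet lying on the bench, 260 mm long, head 110 mm wide and 60 mm high. Leave alone.
- chisel: Chisel lying on the bench, 255 mm long. Leave alone.
- glue: Yellow glue bottle, 56 mm across, 150 mm high. Leave alone.
- plane: Block plane, 160 x 50 mm, 50 mm high. Leave alone.
- pot: Blue ceramic pot, 72 mm across, 80 mm high. Leave alone.

How it is judged:
By the outcome, as a careful person would: the job done as asked, in the order asked, and still so for the second after the job is handed in, with the robot touching nothing.
It also fails if it takes over 51 s, if anything falls off the work surface, if the arm or the gripper's body presses on something with over 40 N, if the wrist force passes 120 N, or if a joint passes its speed limit or range.

### The arm

A 6-joint arm with a two-finger parallel gripper is mounted at the origin on the work surface. World frame = base frame: x ahead of the robot, y to its left, z up, the work surface at z = 0. Lengths are in mm, angles in rad, forces in N, time in s.
With the tool pointing down it reaches from about 275 to 1000 mm from the base axis. Payload 8.4 kg.
Tool frame: the origin (TCP) lies midway between the tips of the shut fingers; the grasp point (between the pads) lies 19 mm behind it; z points along the fingers, y is the line along which they close (so a half turn about z gives the same grasp; the last joint's range is limited). The gripper opens to 85 mm and grips with 20 to 120 N. Pads are 22 mm wide; open, the fingers measure 114 mm over their backs; the gripper's body (76 mm by 85 mm) begins 54 mm behind the grasp point. The pads swing forward as they close: fully open they stand 13 mm farther back than shut.
Start: joints at [-1.126, 0.353, 1.633, -0, 1.155, -0.002], TCP at [270.05, -563.65, 231.281] pointing down, gripper open.
Joint ranges: [-2.63, 2.63], [-0.92, 2.1], [0.06, 2.66], [-1.3, 4.44], [0, 2.69], [-3.02, 3.02]. Speed limits (rad/s): [2.22, 2.22, 2.79, 3.14, 3.14, 3.14].

### API

Orientations are given as [roll, pitch, yaw] about the fixed x, y, z axes, in that order (R = Rz(yaw) Ry(pitch) Rx(roll)).
In Python, from rig import r gives the robot as it stands.
- The arm moves only by the tool servo_tool, never from a script. Its argument "deltas" is a list of rows, each an object of numbers: "x", "y", "z": the shift along the world's x, y, z in mm; "rx", "ry", "rz": the turn, a rotation vector about the world's x, y, z in rad; "gripper": the gripper's target within -1 to 1 (fully open at 1, half-way at 0, shut at -1). A call has 1 to 10 rows; each row is the pose to reach, as a shift and turn from the pose commanded when the call began; what a row does not reach only later rows make up. A row lasts 1/10 s, in which the tool goes at most 50 mm and 8.59 degrees, less where a joint would pass 70% of its speed; a pose out of reach is approached as far as the arm can. A call with a gripper value outside its range is refused whole. The fingers move at their own pace and stop on an object; "newtons" is the grip in N (left out, the last holds). Time passes only in rows, so rows that repeat a pose let the fingers close. It gives the time, the measured TCP pose, the force, the opening and the grip force at its end, in the units of the state.
- r.sense(): the state, without advancing time (a new reading comes with each control period).
- r.grab_frame(name): name is "scene" or "top" or "wrist"; returns the picture (384x512x3 uint8, blue, green, red); there is no depth.
- r.camera_params(name): a dict with "mtx" (3x3 intrinsics, pixels), "eye" and "orientation" of the camera in the world. Camera axes: x right, y down, z forward; pixel columns grow to the right and rows downward; lengths in mm; the calibration is good to about 2 mm. A picture is of the moment at which its call begins: read the wrist's pose just before it. camera_params takes no time and is no camera call; for the wrist camera it gives the pose at the moment of the call.
- r.sign_off(): hands the job in; it is judged then, once.
Trained networks look in the newest picture that a camera, given by its name, has taken for a name from the list of things; names that differ only in an ending like _2 or _b are one class to them, and where a whole thing is asked for, a point or a joint stands for the part that bears it (a point fixed in the world has none). Each returns a list of dicts, best first, with "conf" (0 to 1); they miss things now and then, are a little off and sometimes report something else, mostly with a low value. They report only what shows in the picture. A call takes as long as a camera call.
- r.recognise(name, camera): "box" ([left, top, width, height] in pixels, round what is visible of it).
The state is a dict: "clock": time; "qpos": joint angles; "qvel": joint speeds; "joint_efforts": joint torques, N m; "eef_pos": TCP position; "tcp_rot": TCP orientation; "contact_force": force on the tool from outside, world axes, zero at the start; "wrist_torque": the same for the moment, N m; "opening": opening from 0.0 (shut) to 1.0 (fully open); "grasp_force": force on a finger pad.
Only numpy, scipy, OpenCV 4.12 (cv2) and the standard library are available. Lean on these libraries where they do the work, as an engineer would, in place of code of your own. Each camera call takes 0.05 s, during which the arm holds its last target. There are 200 camera calls.

## Working session

There is one attempt and no reset: what is moved stays moved. The work goes in short steps, Python scripts to look and compute and a tool call to move; the robot and the scene stay as the last step left them, time stands still between calls to the robot, and variables do not carry over. Pictures are saved under pics/ and viewed, at most 10 in all, crops included, and the job is handed in when it is done.

Besides the shell and the picture viewer there is one more tool, called after "Request:" by a JSON object that holds its "api" and its "payload". servo_tool: Moves the arm, as the interface text tells. Its arguments: {"type":"object","properties":{"deltas":{"type":"array","items":{"type":"object","properties":{"x":{"type":"number"},"y":{"type":"number"},"z":{"type":"number"},"rx":{"type":"number"},"ry":{"type":"number"},"rz":{"type":"number"},"gripper":{"type":"number"}}}},"newtons":{"type":"number"}},"required":["deltas"]}

```bash
mkdir -p pics; cat > h.py <<'E'
from rig import r
import numpy as np, cv2
from scipy.spatial.transform import Rotation as R
def cam(n):
    p=r.camera_params(n); K=np.array(p["mtx"]); o=p["orientation"]; e=np.array(p["eye"],float)
    o=np.array(o,float)
    M=o if o.shape==(3,3) else R.from_euler('xyz',o).as_matrix()
    return K,e,M
def ray(c,u,v,z):
    K,e,M=c; d=M@np.linalg.solve(K,[u,v,1]); return e+d*(z-e[2])/d[2]
def proj(c,P):
    K,e,M=c; q=K@(M.T@(np.array(P)-e)); return q[:2]/q[2]
E
python3 - <<'E'
from h import *
for n in("top","scene"):
    im=r.grab_frame(n); cv2.imwrite(f"pics/{n}.png",im); c=cam(n); print(n,r.camera_params(n))
    for t,z in(("latch_handle",105),("tray",56),("latch_pivot",76),("keeper_mark",68)):
        try:
            for d in r.recognise(t,n)[:2]:
                b=d["box"]; print(t,np.round(b),d["conf"],ray(c,b[0]+b[2]/2,b[1]+b[3]/2,z).round())
        except Exception as e: print(t,e)
print(r.sense())
E
```

```text
top {'mtx': array([[381.15311967,   0.        , 257.67294145],
       [  0.        , 381.15311967, 191.01915798],
       [  0.        ,   0.        ,   1.        ]]), 'eye': array([ 415.09501567,  -23.66940513, 1243.44716996]), 'orientation': array([-3.02186718,  0.01193008, -1.58171329])}
latch_handle [225. 169.  35.  11.] 0.56 [601.  32. 105.]
tray [171. 163. 126.  88.] 0.65 [509.  61.  56.]
latch_pivot [225. 165.  56.  60.] 0.91 [542.   4.  76.]
keeper_mark [171. 160. 127.  90.] 0.6 [512.  60.  68.]
scene {'mtx': array([[420.77992084,   0.        , 251.46701516],
       [  0.        , 420.77992084, 183.24538009],
       [  0.        ,   0.        ,   1.        ]]), 'eye': array([1712.81288461,  436.20570377, 1003.35795991]), 'orientation': array([-2.2219648 , -0.00335043,  1.96114404])}
latch_handle [251. 182.  33.  17.] 0.73 [638.  56. 105.]
tray [231. 163.  98.  53.] 0.93 [555.  76.  56.]
latch_pivot [246. 164.  39.  34.] 0.57 [557.  20.  76.]
keeper_mark [228. 162. 103.  53.] 0.57 [565.  75.  68.]
{'clock': 0.5, 'qpos': array([-1.12642807e+00,  3.53060232e-01,  1.63345374e+00,  4.14956204e-05,
        1.15520288e+00, -2.39194867e-03]), 'qvel': array([ 0.00095695,  0.00060841,  0.0007172 ,  0.00314853,  0.00136379,
       -0.00036578]), 'joint_efforts': array([ 7.95346909e-05, -6.04700375e+01, -3.42178094e+01, -1.43865341e-04,
        2.30093719e-03,  3.04729076e-05]), 'eef_pos': array([ 270.0302063 , -563.61832789,  231.22029068]), 'tcp_rot': array([-3.14146854e+00, -3.82582840e-05,  4.46743448e-01]), 'contact_force': array([-0.67361163, -0.32441655,  0.24858995]), 'wrist_torque': array([-0.01810489,  0.07296285,  0.01910687]), 'grasp_force': 0.0, 'opening': 1.0014061401790781}
```

View pics/top.png

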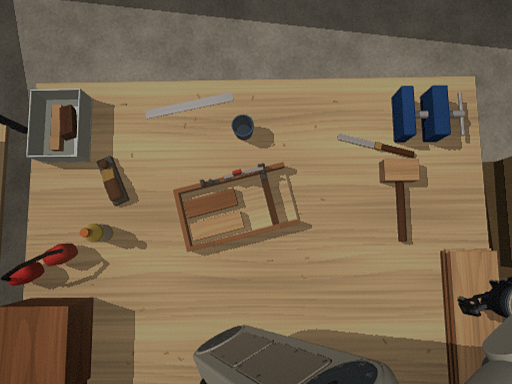

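View pics/scene.png

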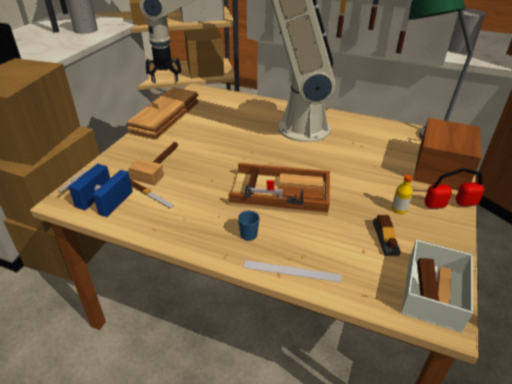

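The top view shows the tray with corners near (174,190), (284,164), (299,222) and (188,250). The red tab is near (237,172), the keeper near (206,183), and the gate sits at the right, closing towards image left. The scene view agrees.

```bash
python3 - <<'E'
from h import *
im=cv2.imread("pics/top.png"); c=cam("top")
for n,box in(("top",(160,150,310,260)),("scene",(225,155,340,215))):
    i=cv2.imread(f"pics/{n}.png").astype(int); x0,y0,x1,y1=box
    s=i[y0:y1,x0:x1]; m=(s[...,2]>120)&(s[...,1]<60)&(s[...,0]<70)
    ys,xs=np.nonzero(m); print(n,len(xs),xs.mean()+x0,ys.mean()+y0,xs.min()+x0,xs.max()+x0,ys.min()+y0,ys.max()+y0)
    print(ray(cam(n),xs.mean()+x0,ys.mean()+y0,105).round(1))
for u,v in((174,190),(284,164),(299,222),(188,250)): print(ray(c,u,v,56).round())
s=cv2.resize(im[150:260,160:310],None,fx=5.3,fy=5.3,interpolation=cv2.INTER_CUBIC); cv2.imwrite("pics/topc.png",s)
E
```

```text
top 18 236.44444444444446 171.38888888888889 233 240 170 173
[612.9  52.1 105. ]
scene 62 270.0483870967742 184.93548387096774 267 273 181 189
[605.5  54.2 105. ]
[565. 252.  56.]
[643. -95.  56.]
[ 460. -138.   56.]
[377. 206.  56.]
```

View pics/topc.png

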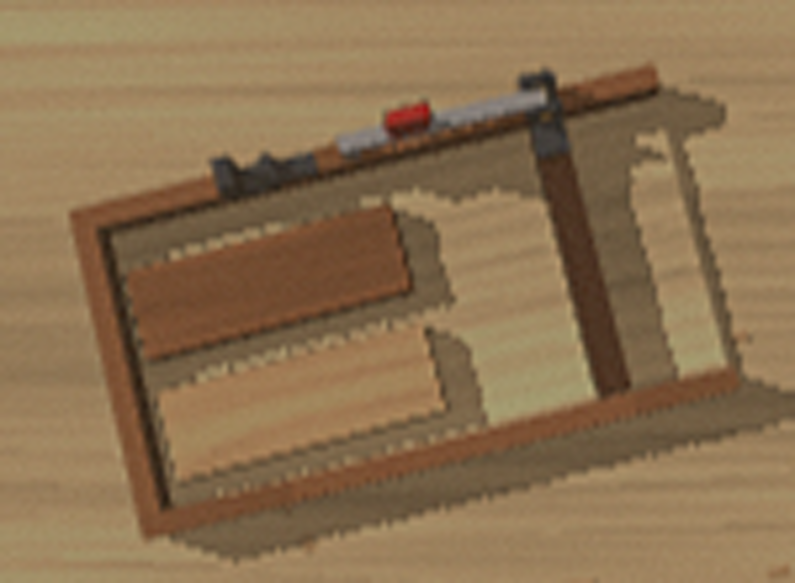

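The crop confirms the layout: keeper at the upper left of the wall near crop (215–315,170), tab near crop (408,118), gate at the right. Tray yaw is about 0.23 rad and the tab is near (610,52), so I'm moving above it.

Request:
{"api": "servo_tool", "payload": {"deltas": [{"x":170,"y":307,"z":20,"rz":0.68},{"x":170,"y":307,"z":20,"rz":0.68},{"x":170,"y":307,"z":20,"rz":0.68},{"x":170,"y":307,"z":20,"rz":0.68},{"x":170,"y":307,"z":20,"rz":0.68},{"x":170,"y":307,"z":20,"rz":0.68},{"x":170,"y":307,"z":20,"rz":0.68},{"x":170,"y":307,"z":20,"rz":0.68},{"x":170,"y":307,"z":20,"rz":0.68},{"x":170,"y":307,"z":20,"rz":0.68}]}}

```text
invalid input
```

Request:
{"api": "servo_tool", "payload": {"deltas": [{"x":170,"y":307,"z":-10,"rz":0.675},{"x":170,"y":307,"z":-10,"rz":0.675},{"x":170,"y":307,"z":-10,"rz":0.675},{"x":170,"y":307,"z":-10,"rz":0.675},{"x":170,"y":307,"z":-10,"rz":0.675},{"x":170,"y":307,"z":-10,"rz":0.675},{"x":170,"y":307,"z":-10,"rz":0.675},{"x":170,"y":307,"z":-10,"rz":0.675},{"x":170,"y":307,"z":-10,"rz":0.675},{"x":170,"y":307,"z":-10,"rz":0.675}]}}

```text
invalid input
```

```bash
python3 - <<'E'
from h import *
s=r.sense(); print(s["clock"],s["eef_pos"].round(1),s["tcp_rot"].round(3)); c=cam("wrist")
im=r.grab_frame("wrist"); cv2.imwrite("pics/w1.png",im); np.savez("w1.npz",K=c[0],e=c[1],M=c[2]); print(c[1])
for t,z in(("latch_handle",107),("latch_tooth",52),("keeper_mark",68),("latch_pivot",76)):
    for d in r.recognise(t,"wrist")[:2]:
        b=d["box"]; print(t,np.round(b),d["conf"],ray(c,b[0]+b[2]/2,b[1]+b[3]/2,z).round(1))
E
```

```text
0.5 [ 270.  -563.6  231.2] [-3.141 -0.     0.447]
[ 330.06676743 -533.16851237  374.40235478]
```

View pics/w1.png

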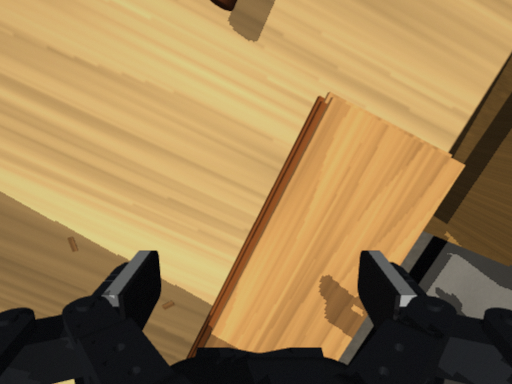

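The moves were refused, so this picture only shows the bench under the start pose. I'll try full rows.

Request:
{"api": "servo_tool", "payload": {"deltas": [{"x":17,"y":31,"z":0,"rx":0,"ry":0,"rz":0.07,"gripper":1},{"x":34,"y":62,"z":0,"rx":0,"ry":0,"rz":0.14,"gripper":1}], "newtons": 30}}

```text
clock: 0.95
eef_pos: [304.0, -501.4, 231.1]
tcp_rot: [-3.142, -0.0, 0.588]
contact_force: [1.1, -0.0, 0.1]
opening: 1.0
grasp_force: 0.0
```

Request:
{"api": "servo_tool", "payload": {"deltas": [{"x":22,"y":40,"z":0,"rx":0,"ry":0,"rz":0.09,"gripper":1},{"x":44,"y":80,"z":0,"rx":0,"ry":0,"rz":0.18,"gripper":1},{"x":66,"y":120,"z":0,"rx":0,"ry":0,"rz":0.27,"gripper":1},{"x":88,"y":160,"z":0,"rx":0,"ry":0,"rz":0.36,"gripper":1},{"x":110,"y":200,"z":0,"rx":0,"ry":0,"rz":0.45,"gripper":1},{"x":132,"y":240,"z":0,"rx":0,"ry":0,"rz":0.54,"gripper":1},{"x":154,"y":280,"z":0,"rx":0,"ry":0,"rz":0.63,"gripper":1},{"x":176,"y":320,"z":0,"rx":0,"ry":0,"rz":0.72,"gripper":1},{"x":198,"y":360,"z":0,"rx":0,"ry":0,"rz":0.81,"gripper":1},{"x":220,"y":400,"z":0,"rx":0,"ry":0,"rz":0.9,"gripper":1}], "newtons": 30}}

```text
clock: 1.95
eef_pos: [524.8, -99.9, 231.6]
tcp_rot: [3.141, 0.0, 1.491]
contact_force: [0.3, 0.4, 0.2]
opening: 0.998
grasp_force: 0.0
```

Request:
{"api": "servo_tool", "payload": {"deltas": [{"x":21,"y":38,"z":-5,"rx":0,"ry":0,"rz":0.08,"gripper":1},{"x":43,"y":76,"z":-10,"rx":0,"ry":0,"rz":0.16,"gripper":1},{"x":65,"y":114,"z":-15,"rx":0,"ry":0,"rz":0.24,"gripper":1},{"x":85,"y":152,"z":-20,"rx":0,"ry":0,"rz":0.31,"gripper":1},{"x":85,"y":152,"z":-20,"rx":0,"ry":0,"rz":0.31,"gripper":1},{"x":85,"y":152,"z":-20,"rx":0,"ry":0,"rz":0.31,"gripper":1}], "newtons": 30}}

```text
clock: 2.55
eef_pos: [609.0, 51.2, 210.8]
tcp_rot: [-3.141, 0.0, 1.798]
contact_force: [-1.0, -0.2, -0.3]
opening: 0.997
grasp_force: 0.0
```

```bash
python3 - <<'E'
from h import *
s=r.sense(); print(s["clock"],s["eef_pos"].round(1),s["tcp_rot"].round(3)); c=cam("wrist")
im=r.grab_frame("wrist"); cv2.imwrite("pics/w2.png",im); np.savez("w2.npz",K=c[0],e=c[1],M=c[2]); print(c[1])
for t,z in(("latch_handle",107),("latch_tooth",52),("keeper_mark",68),("latch_pivot",76)):
    for d in r.recognise(t,"wrist")[:2]:
        b=d["box"]; print(t,np.round(b),d["conf"],ray(c,b[0]+b[2]/2,b[1]+b[3]/2,z).round(1))
E
```

```text
2.55 [609.   51.2 210.8] [-3.141  0.     1.798]
[592.21571973 118.65915858 353.97536832]
latch_handle [255. 129.  11. 146.] 0.88 [609.3  48.5 107. ]
latch_tooth [252. 131.  19. 143.] 0.71 [613.8  32.1  52. ]
keeper_mark [ 16.   1. 259. 323.] 0.94 [507.   49.6  68. ]
latch_pivot [ 78. 131. 202. 154.] 0.72 [543.3  18.2  76. ]
```

View pics/w2.png

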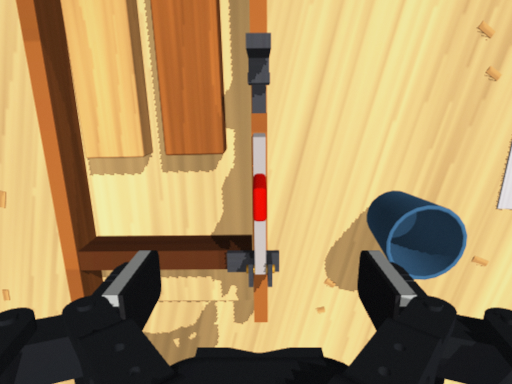

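The wrist view is well aligned with the wall. The red tab is at (260,197), the bar's free end at row 135, the bracket at (255,262), and the keeper at rows 33–112 around column 259.

```bash
python3 - <<'E'
from h import *
d=np.load("w2.npz"); c=(d["K"],d["e"],d["M"]); print(c[2].round(3), c[0].round(1))
im=cv2.imread("pics/w2.png")
# tray yaw from +x wall outer edge points
def tr(p,th,o): 
    q=p[:2]-o; return np.array([np.cos(th)*q[0]+np.sin(th)*q[1],-np.sin(th)*q[0]+np.cos(th)*q[1]])
a=ray(c,266.5,5,56); b=ray(c,267.5,318,56); print("wall outer",a,b,"yaw",np.arctan2(-(a-b)[0],(a-b)[1]))
for n,u,v,z in(("tab centre z125",260,178,125),("tab top",260,174,125),("tab bot",260,221,88),("tabmid",260.5,197,107),("bar end",259.5,134,88),("pivot",260,268,80),
  ("stop back top",258,33,95),("stop face top",258,47,95),("row84@56",258,84,56),("row84@68",258,84,68),("row94@68",258,94,68),("row112@56",258,112,56),("wall end",261,321,56)):
    p=ray(c,u,v,z); print(n,p.round(1),tr(p,.23,np.array([609,51])).round(1))
s=cv2.resize(im[20:280,210:310],None,fx=2.3,fy=2.3,interpolation=cv2.INTER_CUBIC)
s2=cv2.resize(im[25:125,225:295],None,fx=6,fy=6,interpolation=cv2.INTER_CUBIC)
cv2.imwrite("pics/w2c.png",np.hstack([s2[:598],s[:598]]))
E
```

```text
[[ 0.974  0.218  0.059]
 [ 0.226 -0.938 -0.263]
 [-0.002  0.269 -0.963]] [[332.6   0.  258.9]
 [  0.  332.6 197.9]
 [  0.    0.    1. ]]
wall outer [580.22238845 194.98081303  56.        ] [648.35701489 -86.28523634  56.        ] yaw 0.2376643850570189
tab centre z125 [603.8  70.5 125. ] [-0.6 20.2]
tab top [603.1  73.3 125. ] [-0.6 23.1]
tab bot [614.1  26.6  88. ] [ -0.6 -25. ]
tabmid [608.4  52.3 107. ] [-0.3  1.4]
bar end [597.2  97.2  88. ] [-1.  47.6]
pivot [625.  -20.3  80. ] [ -0.7 -73. ]
stop back top [580.  166.3  95. ] [ -1.9 118.9]
stop face top [582.1 157.4  95. ] [ -1.9 109.8]
row84@56 [587.1 135.1  56. ] [-2.2 86.8]
row84@68 [587.3 134.4  68. ] [-2.1 86.1]
row94@68 [589.1 126.8  68. ] [-2.1 78.4]
row112@56 [592.3 112.6  56. ] [-2.2 63.8]
wall end [642.6 -91.3  56. ] [   0.3 -146.2]
```

View pics/w2c.png

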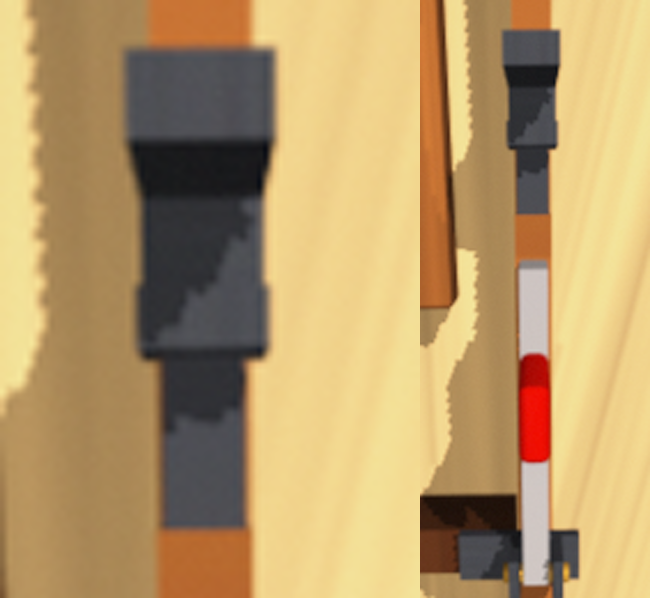

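The keeper lip is about 86–94 mm and the stop face about 110 mm beyond the TCP, so the gate needs roughly 63 mm of travel. Descending and pinching the tab.

Request:
{"api": "servo_tool", "payload": {"deltas": [{"x":-1,"y":2,"z":-35,"rx":0,"ry":0,"rz":0.007,"gripper":1},{"x":-1,"y":2,"z":-70,"rx":0,"ry":0,"rz":0.007,"gripper":1},{"x":-1,"y":2,"z":-95,"rx":0,"ry":0,"rz":0.007,"gripper":1},{"x":-1,"y":2,"z":-110,"rx":0,"ry":0,"rz":0.007,"gripper":1},{"x":-1,"y":2,"z":-116,"rx":0,"ry":0,"rz":0.007,"gripper":1},{"x":-1,"y":2,"z":-116,"rx":0,"ry":0,"rz":0.007,"gripper":0},{"x":-1,"y":2,"z":-116,"rx":0,"ry":0,"rz":0.007,"gripper":-0.5}], "newtons": 30}}

```text
clock: 3.5
eef_pos: [608.9, 52.3, 96.5]
tcp_rot: [3.14, 0.0, 1.803]
contact_force: [0.0, -0.4, -0.2]
opening: 0.693
grasp_force: 0.0
```

Request:
{"api": "servo_tool", "payload": {"deltas": [{"x":0,"y":0,"z":0,"rx":0,"ry":0,"rz":0,"gripper":-1},{"x":0,"y":0,"z":0,"rx":0,"ry":0,"rz":0,"gripper":-1},{"x":0,"y":0,"z":0,"rx":0,"ry":0,"rz":0,"gripper":-1},{"x":0,"y":0,"z":0,"rx":0,"ry":0,"rz":0,"gripper":-1},{"x":0,"y":0,"z":0,"rx":0,"ry":0,"rz":0,"gripper":-1},{"x":0,"y":0,"z":0,"rx":0,"ry":0,"rz":0,"gripper":-1}], "newtons": 30}}

```text
clock: 4.1
eef_pos: [609.0, 52.6, 95.9]
tcp_rot: [3.14, 0.0, 1.804]
contact_force: [4.1, 1.5, 4.3]
opening: 0.111
grasp_force: 35.6
```

Tab is pinched at about 9.4 mm opening. Now lifting the bar along its arc to about 0.26 rad.

Request:
{"api": "servo_tool", "payload": {"deltas": [{"x":0.2,"y":-0.9,"z":3.0,"rx":0.037,"ry":0.009,"rz":0,"gripper":-1},{"x":0.4,"y":-1.9,"z":5.9,"rx":0.074,"ry":0.018,"rz":0,"gripper":-1},{"x":0.7,"y":-2.9,"z":8.8,"rx":0.111,"ry":0.027,"rz":0,"gripper":-1},{"x":0.9,"y":-3.9,"z":11.6,"rx":0.148,"ry":0.036,"rz":0,"gripper":-1},{"x":1.2,"y":-4.9,"z":14.4,"rx":0.185,"ry":0.045,"rz":0,"gripper":-1},{"x":1.2,"y":-4.9,"z":14.4,"rx":0.185,"ry":0.045,"rz":0,"gripper":-1}], "newtons": 30}}

```text
clock: 4.7
eef_pos: [610.3, 46.9, 110.2]
tcp_rot: [3.141, -0.191, 1.803]
contact_force: [3.9, 4.0, 4.6]
opening: 0.107
grasp_force: 35.5
```

```bash
python3 - <<'E'
from h import *
c=cam("wrist"); s=r.sense(); print(s["eef_pos"].round(1),s["tcp_rot"].round(3),s["contact_force"].round(1))
im=r.grab_frame("wrist"); np.savez("w3.npz",K=c[0],e=c[1],M=c[2]); cv2.imwrite("pics/w3.png",im)
sc=r.grab_frame("scene")[150:220,225:345]
cv2.imwrite("pics/w3c.png",np.hstack([im,cv2.resize(sc,(280,384))]))
E
```

```text
[610.3  46.9 110.2] [ 3.141 -0.191  1.803] [3.9 4.  4.6]
```

View pics/w3c.png

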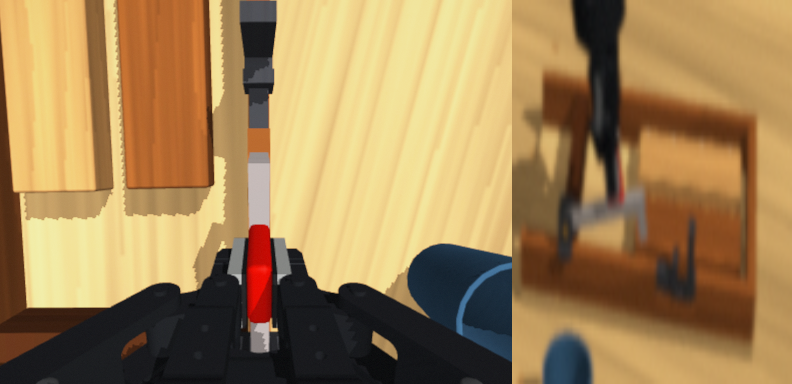

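The picture shows the bar raised at the tab (260,275) with the keeper ahead at column 258. The tooth is clear of the wall in the scene view. Sliding the gate towards the keeper, stopping short of the stop.

Request:
{"api": "servo_tool", "payload": {"deltas": [{"x":-1,"y":4,"z":0,"rx":0,"ry":0,"rz":0,"gripper":-1},{"x":-2,"y":8.5,"z":0,"rx":0,"ry":0,"rz":0,"gripper":-1},{"x":-3.2,"y":13,"z":0,"rx":0,"ry":0,"rz":0,"gripper":-1},{"x":-4.3,"y":18,"z":0,"rx":0,"ry":0,"rz":0,"gripper":-1},{"x":-5.6,"y":23,"z":0,"rx":0,"ry":0,"rz":0,"gripper":-1},{"x":-6.8,"y":28,"z":0,"rx":0,"ry":0,"rz":0,"gripper":-1},{"x":-8,"y":33,"z":0,"rx":0,"ry":0,"rz":0,"gripper":-1},{"x":-9.2,"y":38,"z":0,"rx":0,"ry":0,"rz":0,"gripper":-1},{"x":-10.2,"y":42,"z":0,"rx":0,"ry":0,"rz":0,"gripper":-1},{"x":-10.2,"y":42,"z":0,"rx":0,"ry":0,"rz":0,"gripper":-1}], "newtons": 30}}

```text
clock: 5.8
eef_pos: [599.9, 89.8, 109.9]
tcp_rot: [3.141, -0.188, 1.805]
contact_force: [5.0, 1.0, 3.8]
opening: 0.116
grasp_force: 35.4
```

```bash
python3 - <<'E'
from h import *
c=cam("wrist"); s=r.sense(); print(s["eef_pos"].round(1),s["tcp_rot"].round(3),s["contact_force"].round(1))
im=r.grab_frame("wrist"); np.savez("w4.npz",K=c[0],e=c[1],M=c[2]); cv2.imwrite("pics/w4.png",im)
cv2.imwrite("pics/w4c.png",cv2.resize(im[0:300,180:340],None,fx=2,fy=2))
E
```

```text
[599.9  89.8 109.9] [ 3.141 -0.188  1.805] [5.  1.  3.8]
```

View pics/w4c.png

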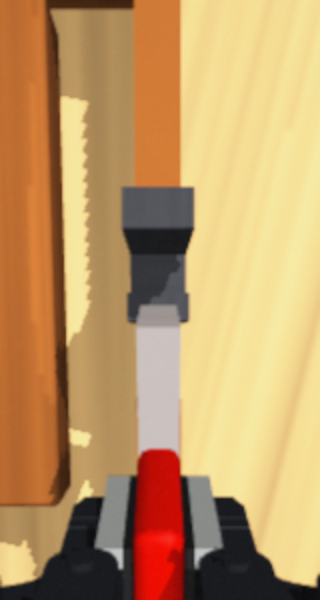

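The bar's end is now just over the start of the lip, at crop row 310, and the stop face is at crop row 230. I'll approach the stop slowly, watching the force.

Request:
{"api": "servo_tool", "payload": {"deltas": [{"x":-0.5,"y":2,"z":0,"rx":0,"ry":0,"rz":0,"gripper":-1},{"x":-1,"y":4,"z":0,"rx":0,"ry":0,"rz":0,"gripper":-1},{"x":-1.4,"y":6,"z":0,"rx":0,"ry":0,"rz":0,"gripper":-1},{"x":-1.9,"y":8,"z":0,"rx":0,"ry":0,"rz":0,"gripper":-1},{"x":-2.4,"y":10,"z":0,"rx":0,"ry":0,"rz":0,"gripper":-1},{"x":-2.9,"y":12,"z":0,"rx":0,"ry":0,"rz":0,"gripper":-1},{"x":-2.9,"y":12,"z":0,"rx":0,"ry":0,"rz":0,"gripper":-1}], "newtons": 30}}

```text
clock: 6.55
eef_pos: [597.1, 101.5, 109.9]
tcp_rot: [3.141, -0.188, 1.805]
contact_force: [5.2, -0.0, 3.4]
opening: 0.114
grasp_force: 35.3
```

Request:
{"api": "servo_tool", "payload": {"deltas": [{"x":-0.2,"y":1,"z":0,"rx":0,"ry":0,"rz":0,"gripper":-1},{"x":-0.5,"y":2,"z":0,"rx":0,"ry":0,"rz":0,"gripper":-1},{"x":-0.5,"y":2,"z":0,"rx":0,"ry":0,"rz":0,"gripper":-1}], "newtons": 30}}

```text
clock: 6.85
eef_pos: [596.7, 103.3, 109.9]
tcp_rot: [3.14, -0.188, 1.805]
contact_force: [5.3, -0.4, 1.9]
opening: 0.107
grasp_force: 35.3
```

Request:
{"api": "servo_tool", "payload": {"deltas": [{"x":-0.2,"y":1,"z":0,"rx":0,"ry":0,"rz":0,"gripper":-1},{"x":-0.2,"y":1,"z":0,"rx":0,"ry":0,"rz":0,"gripper":-1}], "newtons": 30}}

```text
clock: 7.05
eef_pos: [596.4, 104.3, 109.9]
tcp_rot: [3.141, -0.188, 1.804]
contact_force: [5.4, -0.8, 2.8]
opening: 0.111
grasp_force: 35.3
```

Request:
{"api": "servo_tool", "payload": {"deltas": [{"x":-0.2,"y":1,"z":0,"rx":0,"ry":0,"rz":0,"gripper":-1},{"x":-0.2,"y":1,"z":0,"rx":0,"ry":0,"rz":0,"gripper":-1}], "newtons": 30}}

```text
clock: 7.25
eef_pos: [596.2, 105.3, 109.8]
tcp_rot: [3.141, -0.188, 1.804]
contact_force: [5.8, -1.0, 2.7]
opening: 0.113
grasp_force: 35.3
```

Request:
{"api": "servo_tool", "payload": {"deltas": [{"x":-0.2,"y":0.7,"z":0,"rx":0,"ry":0,"rz":0,"gripper":-1},{"x":-0.2,"y":0.7,"z":0,"rx":0,"ry":0,"rz":0,"gripper":-1}], "newtons": 30}}

```text
clock: 7.45
eef_pos: [596.0, 105.9, 109.8]
tcp_rot: [3.141, -0.188, 1.805]
contact_force: [6.4, -1.0, 2.6]
opening: 0.109
grasp_force: 35.3
```

Request:
{"api": "servo_tool", "payload": {"deltas": [{"x":-0.2,"y":1,"z":0,"rx":0,"ry":0,"rz":0,"gripper":-1},{"x":-0.2,"y":1,"z":0,"rx":0,"ry":0,"rz":0,"gripper":-1}], "newtons": 30}}

```text
clock: 7.65
eef_pos: [595.8, 107.0, 109.9]
tcp_rot: [3.141, -0.188, 1.804]
contact_force: [6.0, -1.1, 3.3]
opening: 0.114
grasp_force: 35.3
```

Request:
{"api": "servo_tool", "payload": {"deltas": [{"x":-0.2,"y":0.8,"z":0,"rx":0,"ry":0,"rz":0,"gripper":-1},{"x":-0.2,"y":0.8,"z":0,"rx":0,"ry":0,"rz":0,"gripper":-1}], "newtons": 30}}

```text
clock: 7.85
eef_pos: [595.6, 107.7, 109.9]
tcp_rot: [3.141, -0.188, 1.805]
contact_force: [5.3, -1.3, 2.8]
opening: 0.108
grasp_force: 35.3
```

Request:
{"api": "servo_tool", "payload": {"deltas": [{"x":-0.2,"y":0.8,"z":0,"rx":0,"ry":0,"rz":0,"gripper":-1},{"x":-0.2,"y":0.8,"z":0,"rx":0,"ry":0,"rz":0,"gripper":-1}], "newtons": 30}}

```text
clock: 8.05
eef_pos: [595.5, 108.0, 109.8]
tcp_rot: [3.14, -0.187, 1.805]
contact_force: [5.6, -4.4, 1.7]
opening: 0.11
grasp_force: 35.4
```

Request:
{"api": "servo_tool", "payload": {"deltas": [{"x":-0.2,"y":0.8,"z":0,"rx":0,"ry":0,"rz":0,"gripper":-1},{"x":-0.2,"y":0.8,"z":0,"rx":0,"ry":0,"rz":0,"gripper":-1}], "newtons": 30}}

```text
clock: 8.25
eef_pos: [595.5, 108.2, 109.7]
tcp_rot: [3.14, -0.186, 1.805]
contact_force: [5.8, -7.9, 2.5]
opening: 0.112
grasp_force: 35.5
```

```bash
python3 - <<'E'
from h import *
c=cam("wrist"); s=r.sense(); print(s["eef_pos"].round(1),s["tcp_rot"].round(3),s["contact_force"].round(1))
im=r.grab_frame("wrist"); cv2.imwrite("pics/w5.png",im)
cv2.imwrite("pics/w5c.png",cv2.resize(im[60:260,200:320],None,fx=3,fy=3,interpolation=cv2.INTER_CUBIC))
E
```

```text
[595.5 108.2 109.7] [ 3.14  -0.186  1.805] [ 5.8 -7.9  2.5]
```

View pics/w5c.png

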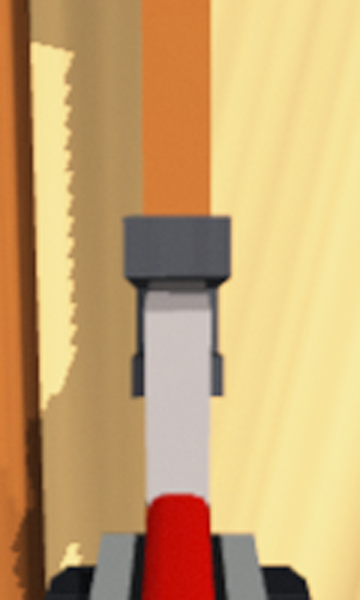

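The tooth is now against the stop (bar end at crop row 290, stop face at row 280), with contact felt at y≈108 and about 8 N. Next I'll relieve the push and lower the bar along its arc into the notch.

Request:
{"api": "servo_tool", "payload": {"deltas": [{"x":0.3,"y":-1.4,"z":0,"rx":0,"ry":0,"rz":0,"gripper":-1},{"x":0.3,"y":-1.4,"z":0,"rx":0,"ry":0,"rz":0,"gripper":-1},{"x":0.1,"y":-0.4,"z":-2.6,"rx":-0.034,"ry":-0.008,"rz":0,"gripper":-1},{"x":-0.1,"y":0.6,"z":-5.2,"rx":-0.068,"ry":-0.0165,"rz":0,"gripper":-1},{"x":-0.1,"y":0.6,"z":-5.2,"rx":-0.068,"ry":-0.0165,"rz":0,"gripper":-1}], "newtons": 30}}

```text
clock: 8.8
eef_pos: [595.0, 110.2, 104.4]
tcp_rot: [3.14, -0.116, 1.806]
contact_force: [6.7, -1.2, -1.0]
opening: 0.111
grasp_force: 34.7
```

Request:
{"api": "servo_tool", "payload": {"deltas": [{"x":-0.2,"y":0.8,"z":-2.6,"rx":-0.034,"ry":-0.008,"rz":0,"gripper":-1},{"x":-0.4,"y":1.8,"z":-5.3,"rx":-0.068,"ry":-0.0165,"rz":0,"gripper":-1},{"x":-0.4,"y":1.8,"z":-5.3,"rx":-0.068,"ry":-0.0165,"rz":0,"gripper":-1}], "newtons": 30}}

```text
clock: 9.1
eef_pos: [594.4, 112.4, 99.0]
tcp_rot: [3.14, -0.047, 1.806]
contact_force: [5.7, -1.1, 0.7]
opening: 0.109
grasp_force: 35.0
```

Request:
{"api": "servo_tool", "payload": {"deltas": [{"x":-0.2,"y":0.7,"z":-2.6,"rx":-0.032,"ry":-0.008,"rz":0,"gripper":-1},{"x":-0.3,"y":1.4,"z":-5.2,"rx":-0.065,"ry":-0.016,"rz":0,"gripper":-1},{"x":-0.5,"y":2.1,"z":-7.8,"rx":-0.097,"ry":-0.0235,"rz":0,"gripper":-1},{"x":-0.5,"y":2.1,"z":-7.8,"rx":-0.097,"ry":-0.0235,"rz":0,"gripper":-1}], "newtons": 30}}

```text
clock: 9.5
eef_pos: [593.9, 114.6, 91.3]
tcp_rot: [3.14, 0.053, 1.806]
contact_force: [5.3, -1.0, 1.5]
opening: 0.115
grasp_force: 35.1
```

Request:
{"api": "servo_tool", "payload": {"deltas": [{"x":0,"y":0,"z":0,"rx":0,"ry":0,"rz":0,"gripper":-0.2},{"x":0,"y":0,"z":0,"rx":0,"ry":0,"rz":0,"gripper":-0.2},{"x":0,"y":0,"z":0,"rx":0,"ry":0,"rz":0,"gripper":-0.2},{"x":0,"y":0,"z":0,"rx":0,"ry":0,"rz":0,"gripper":-0.2},{"x":0,"y":0,"z":0,"rx":0,"ry":0,"rz":0,"gripper":-0.2},{"x":0,"y":0,"z":0,"rx":0,"ry":0,"rz":0,"gripper":-0.2}], "newtons": 30}}

```text
clock: 10.1
eef_pos: [593.2, 113.9, 91.3]
tcp_rot: [-3.142, 0.049, 1.804]
contact_force: [0.2, 0.6, -0.3]
opening: 0.4
grasp_force: 0.0
```

Request:
{"api": "servo_tool", "payload": {"deltas": [{"x":0,"y":0,"z":10,"rx":0,"ry":0,"rz":0,"gripper":-0.2},{"x":0,"y":0,"z":30,"rx":0,"ry":0,"rz":0,"gripper":-0.2},{"x":0,"y":0,"z":60,"rx":0,"ry":0,"rz":0,"gripper":-0.2},{"x":0,"y":-10,"z":90,"rx":0,"ry":0,"rz":0,"gripper":-0.2},{"x":0,"y":-30,"z":120,"rx":0.07,"ry":0.017,"rz":0,"gripper":0.5},{"x":0,"y":-50,"z":130,"rx":0.07,"ry":0.017,"rz":0,"gripper":0.8},{"x":0,"y":-50,"z":130,"rx":0.07,"ry":0.017,"rz":0,"gripper":0.8},{"x":0,"y":-50,"z":130,"rx":0.07,"ry":0.017,"rz":0,"gripper":0.8},{"x":0,"y":-50,"z":130,"rx":0.07,"ry":0.017,"rz":0,"gripper":0.8}], "newtons": 30}}

```text
clock: 11.0
eef_pos: [592.7, 64.7, 220.8]
tcp_rot: [-3.14, -0.023, 1.804]
contact_force: [0.3, 0.2, -0.4]
opening: 0.901
grasp_force: 0.0
```

```bash
python3 - <<'E'
from h import *
im=r.grab_frame("wrist"); sc=r.grab_frame("scene")[155:215,225:345]
s=r.sense(); print(s["eef_pos"].round(1),s["contact_force"].round(1),s["opening"])
a=cv2.resize(im[40:270,190:330],(350,575),interpolation=cv2.INTER_CUBIC); b=cv2.resize(sc,(440,220),interpolation=cv2.INTER_CUBIC)
o=np.zeros((575,790,3),np.uint8); o[:,:350]=a; o[:220,350:]=b; cv2.imwrite("pics/w6.png",o)
E
```

```text
[592.7  64.9 220.6] [-0.6 -0.4 -1.2] 0.8993652168783053
```

View pics/w6.png

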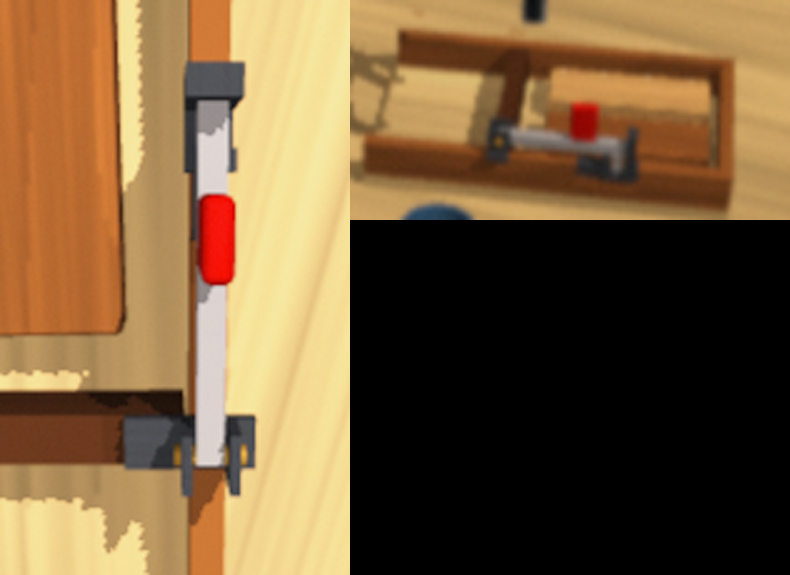

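The bar lies level along the wall. Its free end is inside the keeper against the stop at crop (213,100), and the gripper is well clear. The last descent to about 0.02 rad met no resistance, so the tooth is in the notch. Handing in.

```bash
python3 -c "
from rig import r
print(r.sign_off())"
```

```text
the job is handed in; nothing more can be done
None
```

The gate is shut: the bar was lifted over the lip, slid until the tooth touched the stop (about 8 N), lowered into the notch without resistance to about 0.02 rad, and let go to drop home; the last 0.02 rad was not measured, only seen as level in the final picture, and the job was handed in about 11 s in.

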